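Battery pack on the load tester

ROBOT

A 6-joint arm with a two-finger parallel gripper is mounted at the origin on the work surface. World frame = base frame: x ahead of the robot, y to its left, z up, the work surface at z = 0. Lengths are in m, angles in degrees, forces in N, time in s.
With the tool pointing down it reaches from about 0.35 to 0.875 m from the base axis. Payload 4.2 kg.
Tool frame: the origin (TCP) lies at the centre of the arm's flange, where the gripper is bolted on; the fingertips stand 182 mm ahead of it and the grasp point (between the pads) lies 164 mm ahead of it (r.nose_length is the distance from the TCP to the fingertips, in m); z points along the fingers, y is the line along which they close (so a half turn about z gives the same grasp; the last joint's range is limited). The gripper opens to 87 mm and grips with 3 to 60 N. Pads are 19 mm wide; open, the fingers measure 117 mm over their backs; the gripper's body (75 mm by 190 mm) begins 51 mm behind the grasp point.
Start: joints at [-59.725, 22.042, 0.453, 0, -68.411, -14.817], TCP at [0.167, -0.602, 0.405] pointing down, gripper open.
Joint ranges: [-179.83, 179.83], [-69.29, 118.12], [-61.27, 80.66], [-181.25, 117.63], [-171.15, -9.14], [-177.46, 177.46]. Speed limits (degrees/s): [159.86, 159.86, 180, 180, 180, 180].

INTERFACE

Orientations are given as a 3x3 rotation matrix whose columns are the frame's x, y, z axes.
In Python, from station import r, vision gives the robot as it stands. The module is installed in compiled form; this text tells all that it offers.
- The arm moves only by the shell command python3 -m creep 'ROWS'. ROWS is JSON, a list of rows, each a list of 7 numbers: the opening, from -1 (shut) to 1 (fully open), then the shift along the tool's x, y, z in mm, then the turn, a rotation vector about the tool's x, y, z in degrees. A call has 1 to 8 rows; each row is the pose to reach, as a shift and turn from the pose commanded when the call began, along the tool's axes at that moment; what a row does not reach only later rows make up. A row lasts 1/12 s, in which the tool goes at most 41.7 mm and 7.16 degrees, less where a joint would pass 70% of its speed; a pose out of reach is approached as far as the arm can. A call with a gripper value outside its range is refused whole. The fingers move at their own pace and stop on an object; the grip force is fixed at half the most. Time passes only in rows, so rows that repeat a pose let the fingers close. It gives the time, the measured TCP pose, the force, the opening and the grip force at its end, in the units of the state.
- r.sense(): the state, without advancing time (a new reading comes with each control period).
- vision.capture(name): name is "side" or "top"; returns (picture, depth): 480x640x3 uint8, red, green, blue; 480x640 float32, m along the optical axis (not along the pixel's ray), 0 where there is no reading.
- vision.camera_model(name): a dict with "vertical_fov" (degrees; the focal length in pixels is half the picture's height over the tangent of half this angle, whatever the lens; pixels are square), "cx", "cy" (the principal point, pixels), "extrinsics" (4x4, takes a point from camera to world coordinates). Camera axes: x right, y down, z forward; pixel columns grow to the right and rows downward; lengths in m; the calibration is good to about 2 mm. A picture is of the moment at which its call begins. camera_model takes no time and is no camera call.
- r.finish_job(): hands the job in; it is judged then, once.
Trained networks look in the newest picture that a camera, given by its name, has taken for a name from the list of things; names that differ only in an ending like _2 or _b are one class to them, and where a whole thing is asked for, a point or a joint stands for the part that bears it (a point fixed in the world has none). Each returns a list of dicts, best first, with "conf" (0 to 1); they miss things now and then, are a little off and sometimes report something else, mostly with a low value. They report only what shows in the picture. A call takes as long as a camera call. They do not tell look-alikes from the thing itself.
- vision.find_in(camera, thing): "uv" ([column, row] in pixels, amid what is visible of it).
- vision.cut_out(camera, thing): "region" (480x640 bool, what is visible of it) and "uv" ([column, row] in pixels, amid what is visible of it).
The state is a dict: "time_s": time; "joints": joint angles; "joint_velocities": joint speeds; "effort": joint torques, N m; "tcp_pos": TCP position; "ee_rot": TCP orientation; "wrist_force": force on the tool from outside, world axes, zero at the start; "moment": the same for the moment, N m; "gripper_width": opening from 0.0 (shut) to 1.0 (fully open); "gripper_force": force on a finger pad.
Only numpy, scipy, OpenCV 4.12 (cv2) and the standard library are available. Lean on these libraries where they do the work, as an engineer would, in place of code of your own. Each camera call takes 0.05 s, during which the arm holds its last target. There are 200 camera calls.

TASK

Load-test the orange battery pack: keeping it flat on the bench all the way, slide it nose first into the contact bay at the front of the tester until it is fully home. Then turn the tester's spring-return load switch clockwise, past its first two clicks to the third (red mark, full load), and finish while still holding it there, because it springs back to off when let go. Leave the multimeter, solder spool and screwdriver where they are.

Things in the scene. Friction and masses are not known exactly. Their poses are not given: they have to be found in the camera images.
- pack: Flat orange battery pack, 120 mm long (its x) x 56 wide (its y) x 28 high, 0.4 to 0.75 kg, lying on the bench. Origin: centre of its underside. Its +x end is the nose: black cap with two brass contacts, a yellow stripe across the top behind it. Grip it across its width near the tail (-x end): its front 56 mm end up inside the bay.
- pack_nose (a point): Middle of the bottom edge of the pack's nose, 60 mm ahead of the pack's origin; axes as the pack's.
- tester: Battery load tester, fixed: grey case with blue top panel, 150 mm deep (x) x 220 wide (y) x 85 high, front face at x = -70 mm, black cooling fins (70 high) behind. Origin: centre of the underside on the bench; x points the way the pack is pushed in, z up. The black contact bay stands in front of the case, on its centre line. Meter and sockets on the panel are under 7 mm high.
- bay_end (a point): Foot of the bay's end wall, at bench height on the bay's centre line: the pack's nose meets it when fully home. Axes as the tester's (x = push-in direction). The bay has no floor (the pack slides in on the bench). A hood covers its inner 24 mm, underside 33 mm above the bench, so the pack cannot be dropped in from above.
- bay_mouth (a point): Centre of the bay's open mouth, at bench height, 56 mm before bay_end; axes as the tester's. Inside, the bay is 64 mm wide between straight cheeks for the inner 38 mm, then flares to about 78 mm at the mouth. Outside it is 94 mm wide and 40 mm high.
- dial_grip (a point): Point on the vertical axis of the load switch (black pointer knob on the panel, right of its middle), 29 mm above the panel, the height to grip; knob top 8 mm above it. Axes turn with the knob: x along the bar to the white pointer line. Bar 50 mm long, 14 wide, from 6 to 37 mm above the panel; round skirt below it 50 mm across. Pointer at off: 0.655 rad left (+y) of the tester's x axis.
- dial (a joint): Angle of the load switch in rad, 0 = off (white mark), growing clockwise seen from above. Clicks at about 0.44 (green mark), 0.87 (yellow), 1.31 (red, full load: 0.655 rad right of the tester's x axis); hard stop at 1.44. A spring always turns it back to 0; holding it takes 0.1 to 0.25 N m and no click holds it.
- multimeter: Bystander: yellow multimeter lying on the bench, 140 x 70 x 32 mm (x, y, z). Origin: centre of its underside.
- solder_spool: Bystander: green and silver spool of solder standing on end, 60 mm across, 44 mm high. Origin: centre of its underside.
- screwdriver: Bystander: screwdriver lying on the bench, 190 mm long along its x, handle at its -x end.
Not all that is in view belongs to the job. Leave any turquoise look-alike of the pack alone.

How it is judged (in metres and radians):
On the way, in this order (a step that is already met when the one before it is completed fails the run):
1. the pack is fully home in the contact bay (x of pack_nose in the frame of bay_end above -0.004 m and y of pack_nose in the frame of bay_end between -0.005 and 0.005 m and angle between the x axis of pack and the x axis of tester, either way round below 0.15 rad and height (world z) of pack_nose below 0.004 m), for 0.3 s.
2. the load switch is held at its third click by the robot for a second (value of joint dial above 1.2 rad and contact force between any of the fingers, the arm and dial above 1 N), for 1 s.
At the end, for the whole second after the job is handed in: The pack lies flat in the bay with its nose within 4 mm of the end wall, within 5 mm of the centre line and 0.15 rad of straight, at rest, and the robot is holding the load switch still at the third click (past 1.2 rad), touching it with over 1 N (all of step 1 and all of step 2 and linear speed of pack below 0.02 m/s and velocity of joint dial between -0.2 and 0.2 rad/s); the arm keeps its last pose, push and grip.
It fails at once if the pack is lifted off the bench (more than 15 mm) or tipped (height (world z) of pack above 0.015 m or angle between pack's own z axis and vertical above 0.3 rad).
It fails at once if a bystander is shifted by more than 20 mm (distance of any of multimeter, solder_spool, screwdriver from where it was at the start of the episode above 0.02 m).
It also fails if it takes over 64 s, if anything falls off the work surface, if the arm or the gripper's body presses on something with over 40 N, if the wrist force passes 120 N, or if a joint passes its speed limit or range.

## Working session

There is one attempt and no reset: what is moved stays moved. The work goes in short steps, Python scripts to look and compute and a shell command to move; the robot and the scene stay as the last step left them, time stands still between calls to the robot, and variables do not carry over. Pictures are saved under pics/ and viewed, at most 10 in all, crops included, and the job is handed in when it is done.

```bash
mkdir -p pics; cat > h.py <<'E'
import numpy as np, cv2
from station import r, vision
def cam(n):
    m=vision.camera_model(n); return 240/np.tan(np.radians(m["vertical_fov"])/2),m["cx"],m["cy"],np.array(m["extrinsics"])
def cloud(n,d):
    f,cx,cy,E=cam(n); v,u=np.mgrid[:480,:640]
    P=np.stack([(u-cx)/f*d,(v-cy)/f*d,d],-1)
    return P@E[:3,:3].T+E[:3,3]
E
python3 - <<'E'
from h import *
ims=[]
for n in("top","side"):
    im,d=vision.capture(n); W=cloud(n,d); np.savez(f"/tmp/{n}.npz",im=im,d=d,W=W)
    cv2.imwrite(f"pics/{n}0.png",im[:,:,::-1])
    print(n,cam(n)[3].round(3).tolist())
    for t in("pack","tester","dial_grip","multimeter","solder_spool","screwdriver"):
        for o in vision.cut_out(n,t)[:3]:
            g=o["region"]&(d>0); p=W[g]
            print(t,round(o["conf"],2),np.round(o["uv"]),g.sum(),np.median(p,0).round(3),im[g].mean(0).round())
s=r.sense();print(s)
E
```

```text
top [[0.013, -0.992, 0.124, 0.419], [-1.0, -0.012, 0.011, -0.043], [-0.009, -0.124, -0.992, 1.241], [0.0, 0.0, 0.0, 1.0]]
pack 0.68 [445. 302.] 1553 [ 0.44  -0.295  0.027] [155. 121.  89.]
pack 0.59 [394. 225.] 1578 [ 0.612 -0.192  0.027] [ 96. 136. 120.]
tester 0.71 [272. 193.] 9443 [0.666 0.063 0.084] [64. 63. 72.]
dial_grip 0.95 [292. 196.] 442 [0.655 0.017 0.093] [43. 43. 41.]
multimeter 0.56 [169. 289.] 2271 [0.462 0.286 0.032] [102.  96.  66.]
solder_spool 0.86 [146. 202.] 786 [0.659 0.322 0.043] [ 57. 104.  64.]
screwdriver 0.71 [491. 264.] 491 [ 0.529 -0.4    0.022] [147.  53.  48.]
side [[-0.866, -0.335, 0.372, 0.013], [-0.501, 0.559, -0.661, 0.955], [0.013, -0.758, -0.652, 1.032], [0.0, 0.0, 0.0, 1.0]]
pack 0.96 [399. 228.] 875 [ 0.436 -0.284  0.027] [133.  92.  58.]
pack 0.6 [274. 237.] 363 [0.653 0.024 0.105] [32. 30. 28.]
pack 0.56 [330. 224.] 811 [ 0.608 -0.182  0.028] [ 75. 116. 100.]
tester 0.81 [260. 262.] 7121 [0.648 0.098 0.08 ] [53. 51. 56.]
multimeter 0.59 [282. 368.] 2185 [0.455 0.301 0.033] [105.  92.  49.]
solder_spool 0.66 [200. 339.] 790 [0.655 0.334 0.043] 
[... 203 characters left out ...]
031e+01, -1.48157118e+01]), 'joint_velocities': array([ 0.08717796, -0.01123567,  0.06640305,  0.01721617,  0.07865214,
        0.09483089]), 'effort': array([-3.40138067e-04, -3.90326929e+01,  1.87587529e+01,  4.22346666e+00,
        1.55851588e-02, -2.40488214e-05]), 'tcp_pos': array([ 0.16659314, -0.60234965,  0.40477813]), 'ee_rot': array([[-9.63821495e-01, -2.66548541e-01,  2.56404375e-05],
       [-2.66548542e-01,  9.63821495e-01, -4.10842845e-05],
       [-1.37618487e-05, -4.64323378e-05, -9.99999999e-01]]), 'wrist_force': array([ 0.10939082,  0.89596112, -0.58410609]), 'moment': array([-0.00849538,  0.06641588,  0.01712638]), 'gripper_force': 0.0, 'gripper_width': 1.0012778159904845}
```

View pics/top0.png

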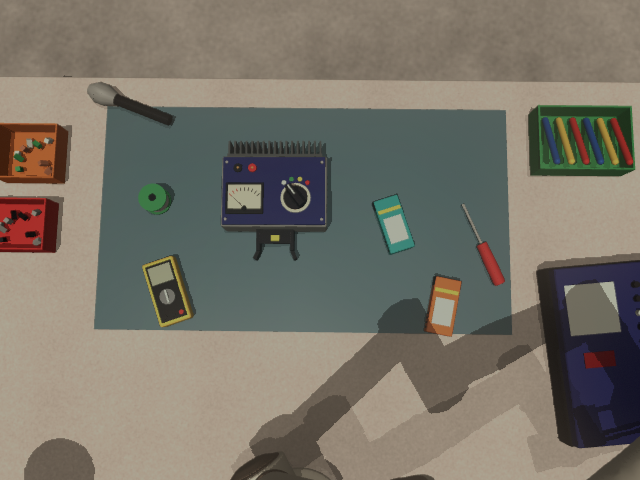

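View pics/side0.png

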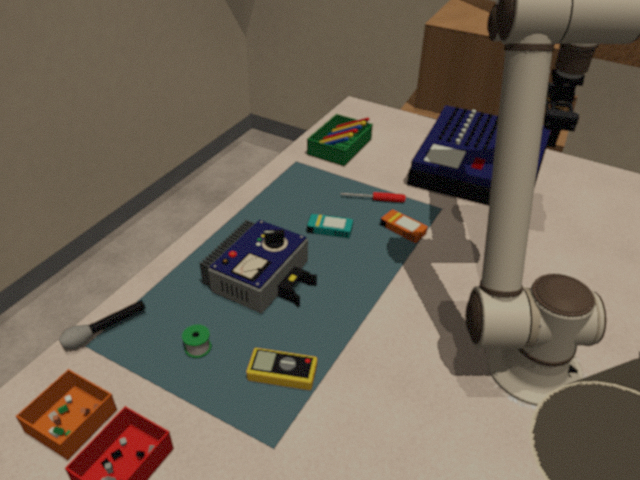

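The top view shows the orange pack at (445,305) with its nose stripe up, towards +x. The tester is at (275,190), the bay mouth at (277,250) and the knob at (294,196). The turquoise decoy is at (394,225). Next I'll measure the exact poses.

```bash
python3 - <<'E'
from h import *
def rect(p): 
    c,s,a=cv2.minAreaRect((p[:,:2]*1000).astype(np.float32)); return np.round(c,1),np.round(s,1),round(a,2)
for n in("top","side"):
    z=np.load(f"/tmp/{n}.npz");im,d,W=z["im"],z["d"],z["W"];X,Y,Z=W[...,0],W[...,1],W[...,2]
    box=lambda a,b,c,e,l,h:(d>0)&(X>a)&(X<b)&(Y>c)&(Y<e)&(Z>l)&(Z<h)
    def big(m):
        k,L,S,_=cv2.connectedComponentsWithStats(m.astype(np.uint8)); return L==1+np.argmax(S[1:,4])
    bench=W[box(.4,.6,-.1,0,-.02,.02)];print(n,"benchz",np.median(bench[:,2]).round(4))
    m=big(box(.36,.52,-.36,-.22,.018,.04));print("pack",rect(W[m]),np.median(Z[m]).round(4))
    hsv=cv2.cvtColor(im,cv2.COLOR_RGB2HSV);st=m&(hsv[...,0]>20)&(hsv[...,0]<32)&(hsv[...,1]>120);print(" stripe",W[st].mean(0).round(3),st.sum())
    m=big(box(.5,.8,-.1,.2,.074,.09));print("panel",rect(W[m]),np.median(Z[m]).round(4))
    m=box(.44,.58,-.03,.15,.03,.05);print("bay top",rect(W[big(m)]),np.median(Z[m]).round(4),rect(W[m]))
    p=W[big(box(.6,.72,-.04,.08,.108,.135))];print("knob",rect(p),np.median(p[:,2]).round(4),p.shape)
E
python3 - <<'E'
import cv2,numpy as np
im=np.load("/tmp/top.npz")["im"][:,:,::-1]
cv2.imwrite("pics/crop.png",cv2.resize(im[135:270,210:340],None,fx=4,fy=4,interpolation=2))
E
```

```text
top benchz -0.0001
pack (array([ 439.2, -297.5]), array([ 57.4, 120. ]), 79.02) 0.0268
 stripe [ 0.471 -0.304  0.027] 90
panel (array([685.7,  62.4]), array([179.5, 219.6]), 0.22) 0.0843
bay top (array([557.2,  61. ]), array([45.1, 91.4]), 0.5) 0.0383 (array([557.2,  61. ]), array([45.1, 91.4]), 0.5)
knob (array([656.2,  16.9]), array([50.3, 14.2]), 37.85) 0.1208 (188, 3)
side benchz 0.0018
pack (array([ 438.5, -299.3]), array([ 69. , 123.2]), 79.17) 0.0287
 stripe [ 0.471 -0.303  0.03 ] 33
panel (array([687.2,  63.7]), array([186.2, 224.9]), 0.48) 0.0852
bay top (array([556.3,  59.8]), array([48.7, 95.4]), 1.3) 0.0395 (array([556.3,  59.8]), array([48.7, 95.4]), 1.3)
knob (array([656.1,  18.2]), array([49.5, 19.8]), 36.66) 0.1201 (164, 3)
```

View pics/crop.png

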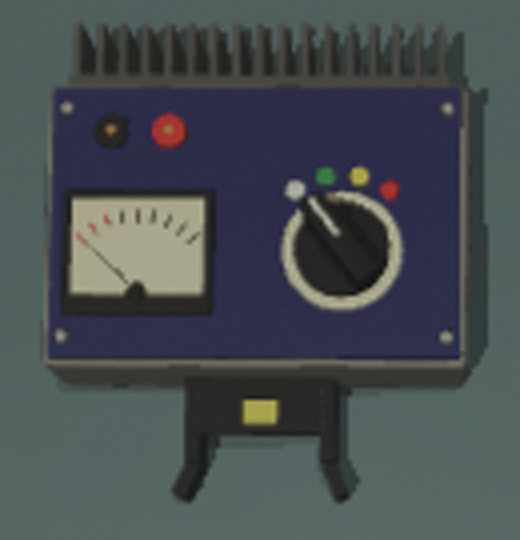

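```bash
cat >> h.py <<'E'
def togo(x,y,z,yaw):
    "shift (mm, tool axes) and turn about tool z (deg) so TCP is at x,y,z with tool y at heading yaw+90 deg"
    s=r.sense(); R=s["ee_rot"]; d=R.T@(np.array([x,y,z])-s["tcp_pos"])*1000
    h=np.degrees(np.arctan2(R[1,1],R[0,1])); t=-((yaw+90-h+90)%180-90)
    print("shift",d.round(1),"turn z",round(t,2),"tilt",np.degrees(R[:2,2]).round(2),"F",s["wrist_force"].round(1),"grip",round(s["gripper_force"],1),"w",round(s["gripper_width"]*87,1),"t",round(s["time_s"],2),"j",s["joints"].round(0))
E
python3 -c "
from h import *
togo(.4068,-.2912,.30,-11)"
```

```text
shift [-314.5  235.9  104.8] turn z 26.46 tilt [ 0. -0.] F [ 0.1  0.9 -0.6] grip 0.0 w 87.1 t 0.7 j [-60.  22.   0.  -0. -68. -15.]
```

```bash
python3 -m creep '[[1,-39,29,10,0,0,3.5],[1,-78,58,20,0,0,7],[1,-117,87,30,0,0,10],[1,-156,116,45,0,0,14],[1,-190,142,55,0,0,17.5],[1,-220,165,70,0,0,21],[1,-250,188,85,0,0,24],[1,-280,210,105,0,0,26.5]]'; python3 -c "
from h import *
togo(.4068,-.2912,.30,-11)"
```

```text
time_s: 1.37
tcp_pos: [0.3629, -0.3477, 0.3142]
ee_rot: [[-0.981, 0.194, 0.002], [0.194, 0.981, -0.002], [-0.003, -0.001, -1.0]]
wrist_force: [0.2, -0.9, -0.7]
gripper_width: 0.996
gripper_force: 0.0
shift [-32.1  64.   14.3] turn z -0.16 tilt [ 0.14 -0.09] F [ 0.2 -0.9 -0.7] grip 0.0 w 86.6 t 1.37 j [-25.  15. -24.   0. -51. -76.]
```

```bash
python3 -m creep '[[1,0,0,0,0,0,0],[1,0,0,0,0,0,0],[1,0,0,0,0,0,0]]' >/dev/null; python3 -c "
from h import *
togo(.4068,-.2912,.186,-11)
im,d=vision.capture('top');W=cloud('top',d)"
```

```text
shift [-32.6  65.7 128. ] turn z 0.03 tilt [ 0.02 -0.03] F [ 0.3 -0.   0.3] grip 0.0 w 87.1 t 1.62 j [-25.  15. -24.   0. -51. -76.]
```

```bash
python3 -m creep '[[1,-16,33,0,0,0,0],[1,-32.5,65.5,0,0,0,0],[1,-32.5,65.5,30,0,0,0],[1,-32.5,65.5,60,0,0,0],[1,-32.5,65.5,85,0,0,0],[1,-32.5,65.5,85,0,0,0],[1,-32.5,65.5,85,0,0,0]]' >/dev/null; python3 - <<'E'
from h import *
togo(.4068,-.2912,.186,-11)
im,d=vision.capture('side')
cv2.imwrite("pics/s1.png",cv2.resize(im[150:310,330:490],None,fx=3,fy=3))
E
```

```text
shift [-0.7  1.3 42.5] turn z -0.14 tilt [-0.11  0.01] F [0.3 0.  0.8] grip 0.0 w 87.2 t 2.25 j [-17.  22. -30.   0. -38. -84.]
```

View pics/s1.png

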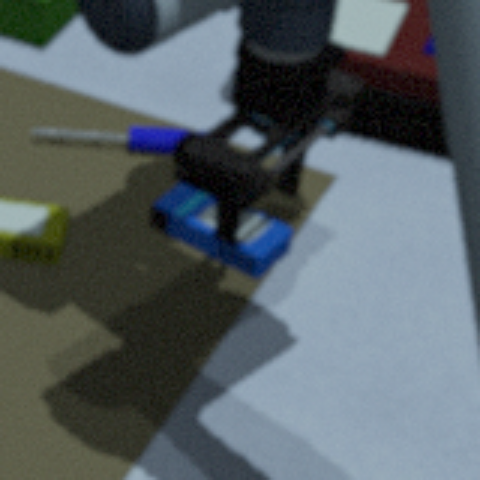

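The fingers stand above and on either side of the pack's rear half (crop about (228,220) and (290,180); colours are swapped in this save). Next I go down and close.

```bash
python3 -m creep '[[1,-0.7,1.3,20,0,0,0],[1,-0.7,1.3,40,0,0,0],[1,-0.7,1.3,42,0,0,0],[1,-0.7,1.3,42,0,0,0]]'; python3 -m creep '[[-1,0,0,0,0,0,0],[-1,0,0,0,0,0,0],[-1,0,0,0,0,0,0],[-1,0,0,0,0,0,0],[-1,0,0,0,0,0,0],[-1,0,0,0,0,0,0],[-1,0,0,0,0,0,0],[-1,0,0,0,0,0,0]]'; python3 -c "
from h import *
togo(.42,.0605,.187,.3)"
```

```text
time_s: 2.63
tcp_pos: [0.4075, -0.2908, 0.1876]
ee_rot: [[-0.981, 0.192, 0.001], [0.192, 0.981, -0.001], [-0.001, -0.0, -1.0]]
wrist_force: [0.4, -0.4, 0.7]
gripper_width: 0.996
gripper_force: 0.0
time_s: 3.3
tcp_pos: [0.4073, -0.2905, 0.1873]
ee_rot: [[-0.982, 0.191, 0.0], [0.191, 0.982, -0.001], [-0.0, -0.001, -1.0]]
wrist_force: [-2.0, -2.8, 5.1]
gripper_width: 0.639
gripper_force: 29.9
shift [ 54.7 346.9   0. ] turn z -11.33 tilt [ 0.02 -0.04] F [-2.  -2.8  5.1] grip 29.9 w 55.6 t 3.3 j [-17.  26. -32.   0. -32. -84.]
```

```bash
python3 -m creep '[[-1,3,20,0,0,0,-0.7],[-1,6,40,0,0,0,-1.4],[-1,9,60,0,0,0,-2.1],[-1,13,82,0,0,0,-2.8],[-1,17,104,0,0,0,-3.5],[-1,20,126,0,0,0,-4.2],[-1,23,148,0,0,0,-5],[-1,27,170,0,0,0,-5.6]]'; python3 -m creep '[[-1,0,0,0,0,0,0],[-1,0,0,0,0,0,0]]' >/dev/null;  python3 -c "
from h import *
togo(.42,.0605,.187,.3)"
```

```text
time_s: 3.97
tcp_pos: [0.4139, -0.1175, 0.1873]
ee_rot: [[-0.996, 0.094, 0.002], [0.094, 0.996, -0.001], [-0.002, -0.0, -1.0]]
wrist_force: [1.2, -4.9, 5.3]
gripper_width: 0.64
gripper_force: 29.9
shift [ 10.2 176.7   0.5] turn z -5.54 tilt [0.12 0.04] F [-1.6  7.4  6.5] grip 29.8 w 55.8 t 4.13 j [   6.   21.  -41.   -0.  -27. -101.]
```

```bash
python3 -m creep '[[-1,1,22,0,0,0,-0.7],[-1,2,44,0,0,0,-1.4],[-1,4,66,0,0,0,-2.1],[-1,5,88,0,0,0,-2.8],[-1,6,110,0,0,0,-3.5],[-1,7,132,0,0,0,-4.2],[-1,9,154,0,0,0,-5],[-1,10,176.5,0,0,0,-5.5]]'; python3 -m creep '[[-1,0,0,0,0,0,0],[-1,0,0,0,0,0,0]]' >/dev/null;  python3 - <<'E'
from h import *
def rect(p): 
    c,s,a=cv2.minAreaRect((p[:,:2]*1000).astype(np.float32)); return np.round(c,1),np.round(s,1),round(a,2)
togo(.42,.0605,.187,.3)
im,d=vision.capture('top');W=cloud('top',d);X,Y,Z=np.moveaxis(W,2,0)
cv2.imwrite("pics/t2.png",cv2.resize(im[180:340,200:360,::-1],None,fx=3,fy=3))
h=cv2.cvtColor(im,cv2.COLOR_RGB2HSV)
m=(Z>.02)&(Z<.035)&(X>.38)&(X<.55)&(abs(Y-.06)<.06); print("pack-ish",m.sum(),rect(W[m]) if m.sum()>9 else 0)
fr=W[m&(X>.465)&(X<.505)]; print("front y range",np.percentile(fr[:,1],[1,99]),"xmax",np.percentile(W[m][:,0],99))
for x0 in(.46,.47,.48,.49,.50): q=W[m&(abs(X-x0)<.005)]; print(x0,len(q),(q[:,1].min().round(4),q[:,1].max().round(4)) if len(q) else 0)
E
```

```text
time_s: 4.8
tcp_pos: [0.4192, 0.0583, 0.1872]
ee_rot: [[-1.0, -0.001, -0.003], [-0.001, 1.0, -0.002], [0.003, -0.002, -1.0]]
wrist_force: [0.4, -9.6, 11.3]
gripper_width: 0.643
gripper_force: 30.0
shift [0.7 0.1 0.3] turn z -0.06 tilt [0.17 0.13] F [-3.4  6.2  6.2] grip 29.8 w 56.0 t 4.97 j [  30.   21.  -42.   -0.  -27. -120.]
pack-ish 604 (array([506.3,  60.7]), array([89.7, 85.8]), 89.05)
front y range [0.03350583 0.08860462] xmax 0.5480098999638602
0.46 1 (np.float64(0.0503), np.float64(0.0503))
0.47 63 (np.float64(0.0333), np.float64(0.0673))
0.48 127 (np.float64(0.0335), np.float64(0.0895))
0.49 122 (np.float64(0.0335), np.float64(0.0893))
0.5 113 (np.float64(0.0338), np.float64(0.0879))
```

View pics/t2.png

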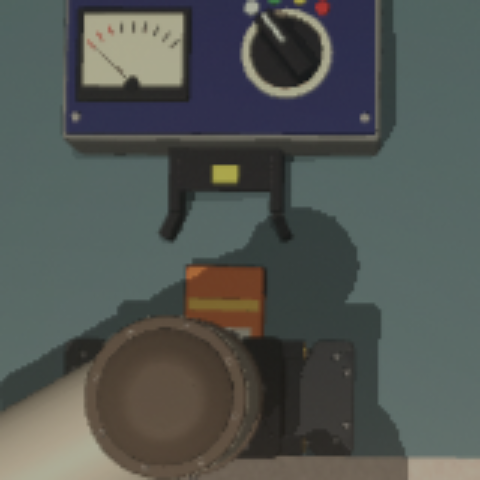

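The pack is straight in front of the bay, with its nose at crop (225,268) and the bay centre at (227,175). The measured y centres are 0.0613 and about 0.061. Next I push it in.

```bash
python3 -m creep '[[-1,-12,0,0,0,0,0],[-1,-24,0,0,0,0,0],[-1,-36,0,0,0,0,0],[-1,-46,0,0,0,0,0],[-1,-56,0,0,0,0,0],[-1,-64,0,0,0,0,0],[-1,-70,0,0,0,0,0],[-1,-70,0,0,0,0,0]]'; python3 -m creep '[[-1,-2,0,0,0,0,0],[-1,-4,0,0,0,0,0],[-1,-6,0,0,0,0,0],[-1,-6,0,0,0,0,0],[-1,-6,0,0,0,0,0]]'; python3 -c "
from h import *
togo(.4980,.0605,.187,.3)"
```

```text
time_s: 5.68
tcp_pos: [0.487, 0.0569, 0.1865]
ee_rot: [[-1.0, 0.001, -0.012], [0.001, 1.0, -0.005], [0.012, -0.005, -1.0]]
wrist_force: [-9.6, -2.2, 14.6]
gripper_width: 0.641
gripper_force: 29.9
time_s: 6.1
tcp_pos: [0.4915, 0.0567, 0.1864]
ee_rot: [[-1.0, 0.001, -0.015], [0.001, 1.0, -0.005], [0.015, -0.005, -1.0]]
wrist_force: [-13.5, -0.8, 18.4]
gripper_width: 0.638
gripper_force: 29.9
shift [-6.5  3.8 -0.7] turn z -0.35 tilt [-0.87 -0.31] F [-13.5  -0.8  18.4] grip 29.9 w 55.5 t 6.1 j [  25.   26.  -32.   -0.  -33. -115.]
```

```bash
python3 -m creep '[[-1,-2,2,-0.5,0,0,0],[-1,-4,3.5,-0.7,0,0,0],[-1,-6,3.5,-0.7,0,0,0],[-1,-8,3.5,-0.7,0,0,0],[-1,-8,3.5,-0.7,0,0,0],[-1,-8,3.5,-0.7,0,0,0]]'; python3 - <<'E'
from h import *
togo(.4980,.0605,.187,.3)
im,d=vision.capture('top');W=cloud('top',d);X,Y,Z=np.moveaxis(W,2,0)
cv2.imwrite("pics/t3.png",cv2.resize(im[200:320,220:340,::-1],None,fx=5,fy=5))
m=(Z>.02)&(Z<.033)&(X>.51)&(X<.59)&(abs(Y-.06)<.031)
for x0 in(.535,.545,.555,.565): q=W[m&(abs(X-x0)<.005)]; print(x0,len(q),(q[:,1].min().round(4),q[:,1].max().round(4)) if len(q) else 0)
h=cv2.cvtColor(im,cv2.COLOR_RGB2HSV); st=m&(h[...,0]>20)&(h[...,0]<32)&(h[...,1]>120); print("stripe",st.sum(),W[st].mean(0))
E
```

```text
time_s: 6.6
tcp_pos: [0.5009, 0.0614, 0.1865]
ee_rot: [[-1.0, 0.001, -0.011], [0.001, 1.0, -0.003], [0.011, -0.003, -1.0]]
wrist_force: [-11.5, 3.0, 9.3]
gripper_width: 0.643
gripper_force: 30.0
shift [ 3.  -0.9 -0.5] turn z -0.33 tilt [-0.62 -0.17] F [-11.5   3.    9.3] grip 30.0 w 55.9 t 6.6 j [  25.   27.  -31.   -0.  -33. -115.]
0.535 0 0
0.545 0 0
0.555 15 (np.float64(0.0352), np.float64(0.0455))
0.565 21 (np.float64(0.0352), np.float64(0.0482))
stripe 14 [0.56153343 0.04333657 0.0284567 ]
```

View pics/t3.png

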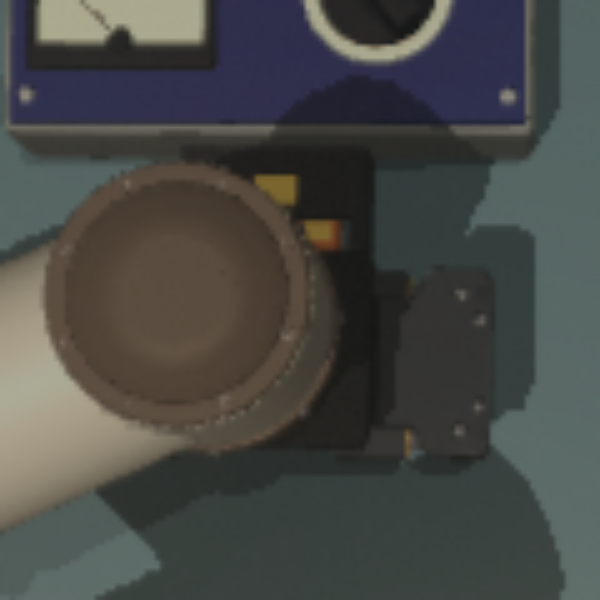

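The stripe is just outside the hood (crop (322,235)), so the nose is nearly home. I'll keep pushing until the force shows firm contact.

```bash
python3 -m creep '[[-1,-1,-0.5,0,0,0,0],[-1,-2,-0.5,0,0,0,0],[-1,-3,-0.5,0,0,0,0],[-1,-3,-0.5,0,0,0,0]]';python3 -m creep '[[-1,-1,0,0,0,0,0],[-1,-2,0,0,0,0,0],[-1,-3,0,0,0,0,0],[-1,-3,0,0,0,0,0]]'; python3 - <<'E'
from h import *
togo(.4980,.0605,.187,.3)
im,d=vision.capture('top');W=cloud('top',d);X,Y,Z=np.moveaxis(W,2,0)
m=(Z>.02)&(Z<.033)&(X>.51)&(X<.59)&(abs(Y-.06)<.031)
h=cv2.cvtColor(im,cv2.COLOR_RGB2HSV); st=m&(h[...,0]>20)&(h[...,0]<32)&(h[...,1]>120); print("stripe",st.sum(),W[st].mean(0),W[st][:,0].min(),W[m][:,1].min())
E
```

```text
time_s: 6.98
tcp_pos: [0.502, 0.0613, 0.1865]
ee_rot: [[-1.0, -0.0, -0.016], [0.0, 1.0, -0.004], [0.016, -0.004, -1.0]]
wrist_force: [-20.6, 8.6, 16.0]
gripper_width: 0.643
gripper_force: 30.0
time_s: 7.32
tcp_pos: [0.5032, 0.0614, 0.1863]
ee_rot: [[-1.0, 0.001, -0.021], [0.001, 1.0, -0.004], [0.021, -0.004, -1.0]]
wrist_force: [-26.3, 13.0, 22.1]
gripper_width: 0.642
gripper_force: 30.0
shift [ 5.2 -0.9 -0.5] turn z -0.34 tilt [-1.22 -0.24] F [-26.3  13.   22.1] grip 30.0 w 55.9 t 7.32 j [  25.   27.  -30.   -1.  -34. -115.]
stripe 10 [0.56174021 0.04200216 0.02737492] 0.5591729786124109 0.0351822233173028
```

```bash
python3 -m creep '[[-1,0,-1.5,-0.5,0,0,0],[-1,0,-1.5,-0.5,0,0,0],[0.7,0,-1.5,-0.5,0,0,0],[0.7,0,-1.5,-0.5,0,0,0],[0.7,0,-1.5,-0.5,0,0,0],[0.7,0,-1.5,-0.5,0,0,0],[0.7,0,-1.5,-0.5,0,0,0]]'; python3 -m creep '[[0.7,2,0,-10,0,0,0],[0.7,6,0,-35,0,0,0],[0.7,6,0,-70,0,0,0],[0.7,6,0,-110,0,0,0],[0.7,6,0,-150,0,0,0],[0.7,6,0,-150,0,0,0]]'; python3 - <<'E'
from h import *
togo(.6562,.0170,.340,37.8)
im,d=vision.capture('side'); cv2.imwrite("pics/s4.png",cv2.resize(im[200:340,190:370,::-1],None,fx=4,fy=4))
E
```

```text
time_s: 7.95
tcp_pos: [0.5108, 0.06, 0.1879]
ee_rot: [[-1.0, -0.0, 0.001], [-0.0, 1.0, 0.0], [-0.001, 0.0, -1.0]]
wrist_force: [0.1, -0.1, -0.1]
gripper_width: 0.836
gripper_force: 0.0
time_s: 8.45
tcp_pos: [0.5062, 0.0604, 0.3471]
ee_rot: [[-1.0, -0.003, 0.017], [-0.003, 1.0, 0.005], [-0.017, 0.005, -1.0]]
wrist_force: [0.8, 0.8, -0.1]
gripper_width: 0.85
gripper_force: 0.0
shift [-149.8  -43.8    9.5] turn z -37.65 tilt [0.99 0.28] F [ 0.8  0.8 -0.1] grip 0.0 w 74.0 t 8.45 j [  25.   14.  -21.    0.  -55. -115.]
```

View pics/s4.png

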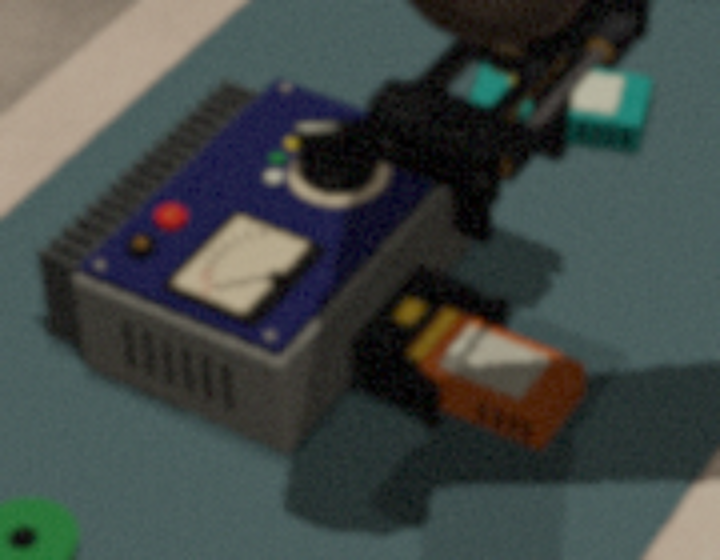

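The pack sits in the bay with its stripe right at the hood edge (crop (425,335)). I'll move above the knob, then measure the seating from the top camera.

```bash
python3 -m creep '[[0.7,-25,-7,0,0,0,-6.5],[0.7,-50,-14,0,0,0,-13],[0.7,-75,-21,0,0,0,-19.5],[0.7,-100,-29,0,0,0,-26],[0.7,-125,-36,0,0,0,-32],[0.7,-150,-44,0,0,0,-37.6],[0.7,-150,-44,0,0,0,-37.6],[0.7,-150,-44,0,0,0,-37.6]]'; python3 - <<'E'
from h import *
togo(.6562,.0170,.278,37.8)
for n in("top","side"):
    im,d=vision.capture(n);W=cloud(n,d);X,Y,Z=np.moveaxis(W,2,0)
    m=((Z>.018)&(Z<.034)&(X>.44)&(X<.60)&(abs(Y-.06)<.045))
    hsv=cv2.cvtColor(im,cv2.COLOR_RGB2HSV); o=m&(X<.532)
    k,L,S,_=cv2.connectedComponentsWithStats(o.astype(np.uint8)); o=L==1+np.argmax(S[1:,4])
    p=W[o]; print(n,"tail x",np.percentile(p[:,0],[0,2,5]).round(4),"y",np.percentile(p[:,1],[1,99]).round(4),len(p), cv2.minAreaRect((p[:,:2]*1000).astype(np.float32)))
    st=m&(hsv[...,0]>20)&(hsv[...,0]<32)&(hsv[...,1]>120); print("stripe",st.sum(),W[st].mean(0).round(4), np.percentile(W[st][:,0],[2,98]))
    if n=="top": cv2.imwrite("pics/t5.png",cv2.resize(im[160:300,220:360,::-1],None,fx=4,fy=4))
z=np.load("/tmp/top.npz");im,W=z["im"],z["W"];hsv=cv2.cvtColor(im,cv2.COLOR_RGB2HSV);X,Y,Z=np.moveaxis(W,2,0)
m=(Z>.018)&(Z<.04)&(X>.36)&(X<.52)&(Y>-.36)&(Y<-.22); a=np.radians(-11);l=(X-.4392)*np.cos(a)+(Y+.2975)*np.sin(a)
st=m&(hsv[...,0]>20)&(hsv[...,0]<32)&(hsv[...,1]>120);print("stripe local",np.percentile(l[st],[2,50,98]))
E
```

```text
time_s: 9.17
tcp_pos: [0.6546, 0.0155, 0.336]
ee_rot: [[-0.793, -0.609, -0.003], [-0.609, 0.793, -0.0], [0.002, 0.002, -1.0]]
wrist_force: [-0.4, -0.1, 0.4]
gripper_width: 0.847
gripper_force: 0.0
shift [-2.4  0.1 58. ] turn z -0.3 tilt [-0.17 -0.01] F [-0.4 -0.1  0.4] grip 0.0 w 73.7 t 9.17 j [ 15.  28.  -0.  -0. -62. -68.]
top tail x [0.4712 0.4716 0.4737] y [0.0339 0.0896] 771 ((501.38458251953125, 61.94489288330078), (60.20808410644531, 56.31846618652344), 1.1775023937225342)
stripe 67 [0.5615 0.062  0.0274] [0.55862481 0.56393116]
side tail x [0.4681 0.4698 0.4707] y [0.0347 0.0921] 517 ((500.015380859375, 61.80839538574219), (63.70236587524414, 61.607994079589844), 0.23319768905639648)
stripe 30 [0.5617 0.0593 0.0287] [0.54294199 0.56679905]
stripe local [0.0280589  0.03174366 0.03559977]
```

View pics/t5.png

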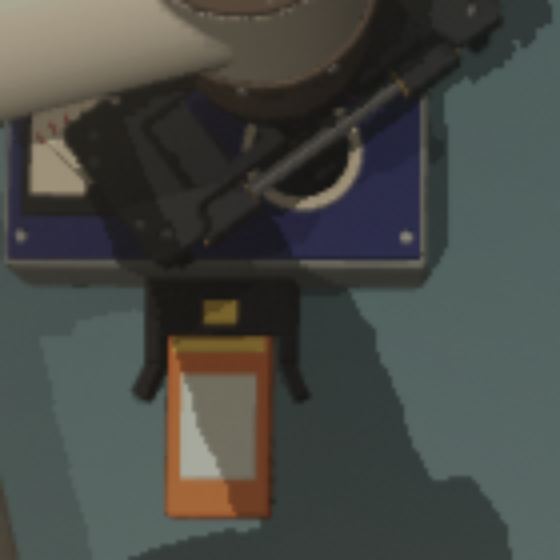

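The pack is seated: its tail is at x=0.4714, so the nose is at about 0.591, against the end wall at about 0.5906. It is centred within 1 mm. The fingers straddle the knob, so I go down and grip it.

```bash
python3 -m creep '[[0.7,-2.4,0,20,0,0,0],[0.7,-2.4,0,40,0,0,0],[0.7,-2.4,0,55,0,0,0],[0.7,-2.4,0,58,0,0,0],[0.7,-2.4,0,58,0,0,0]]'; python3 -c "
from h import *
togo(.6562,.0170,.278,37.8)"; python3 -m creep '[[-1,0,0,0,0,0,0],[-1,0,0,0,0,0,0],[-1,0,0,0,0,0,0],[-1,0,0,0,0,0,0],[-1,0,0,0,0,0,0],[-1,0,0,0,0,0,0],[-1,0,0,0,0,0,0],[-1,0,0,0,0,0,0]]';python3 -m creep '[[-1,0,0,0,0,0,0],[-1,0,0,0,0,0,0],[-1,0,0,0,0,0,0],[-1,0,0,0,0,0,0]]'
```

```text
time_s: 9.68
tcp_pos: [0.6551, 0.018, 0.2791]
ee_rot: [[-0.791, -0.611, -0.003], [-0.611, 0.792, -0.001], [0.003, 0.001, -1.0]]
wrist_force: [-0.3, 0.3, 0.1]
gripper_width: 0.847
gripper_force: 0.0
shift [-0.3 -1.5  1.1] turn z -0.13 tilt [-0.16 -0.04] F [-0.3  0.3  0.1] grip 0.0 w 73.7 t 9.68 j [ 16.  31.  -4.  -0. -55. -68.]
time_s: 10.35
tcp_pos: [0.6561, 0.0177, 0.2799]
ee_rot: [[-0.792, -0.611, 0.0], [-0.611, 0.792, 0.0], [-0.0, 0.0, -1.0]]
wrist_force: [0.2, 0.8, -0.9]
gripper_width: 0.331
gripper_force: 0.0
time_s: 10.68
tcp_pos: [0.6568, 0.0166, 0.2799]
ee_rot: [[-0.791, -0.611, 0.002], [-0.611, 0.791, -0.002], [-0.0, -0.003, -1.0]]
wrist_force: [4.5, -4.6, -2.5]
gripper_width: 0.154
gripper_force: 30.0
```

```bash
python3 -m creep '[[-1,0,0,0,0,0,4.5],[-1,0,0,0,0,0,9],[-1,0,0,0,0,0,13.5],[-1,0,0,0,0,0,18],[-1,0,0,0,0,0,22.5],[-1,0,0,0,0,0,27],[-1,0,0,0,0,0,31.5],[-1,0,0,0,0,0,36]]';python3 -m creep '[[-1,0,0,0,0,0,4.5],[-1,0,0,0,0,0,9],[-1,0,0,0,0,0,13.5],[-1,0,0,0,0,0,18],[-1,0,0,0,0,0,22.5],[-1,0,0,0,0,0,27],[-1,0,0,0,0,0,31.5],[-1,0,0,0,0,0,36]]';python3 -m creep '[[-1,0,0,0,0,0,2],[-1,0,0,0,0,0,4],[-1,0,0,0,0,0,4],[-1,0,0,0,0,0,4]]'; python3 - <<'E'
from h import *
togo(.6562,.0170,.28,37.8)
im,d=vision.capture('top'); cv2.imwrite("pics/t6.png",cv2.resize(im[140:300,200:360,::-1],None,fx=4,fy=4)[:600])
E
```

```text
time_s: 11.35
tcp_pos: [0.657, 0.0162, 0.2799]
ee_rot: [[-1.0, -0.026, 0.002], [-0.026, 1.0, -0.002], [-0.002, -0.002, -1.0]]
wrist_force: [4.0, -7.4, -3.1]
gripper_width: 0.157
gripper_force: 30.0
time_s: 12.02
tcp_pos: [0.6569, 0.0159, 0.2799]
ee_rot: [[-0.824, 0.567, 0.002], [0.567, 0.824, -0.003], [-0.003, -0.001, -1.0]]
wrist_force: [5.0, -7.5, -3.0]
gripper_width: 0.162
gripper_force: 30.0
time_s: 12.35
tcp_pos: [0.6569, 0.0158, 0.2799]
ee_rot: [[-0.784, 0.62, 0.002], [0.62, 0.784, -0.003], [-0.003, -0.001, -1.0]]
wrist_force: [3.3, -6.7, -1.6]
gripper_width: 0.159
gripper_force: 30.0
shift [ 1.3  0.5 -0.1] turn z -76.13 tilt [ 0.1  -0.17] F [ 3.3 -6.7 -1.6] grip 30.0 w 13.8 t 12.35 j [  15.   31.   -4.    0.  -55. -144.]
```

View pics/t6.png

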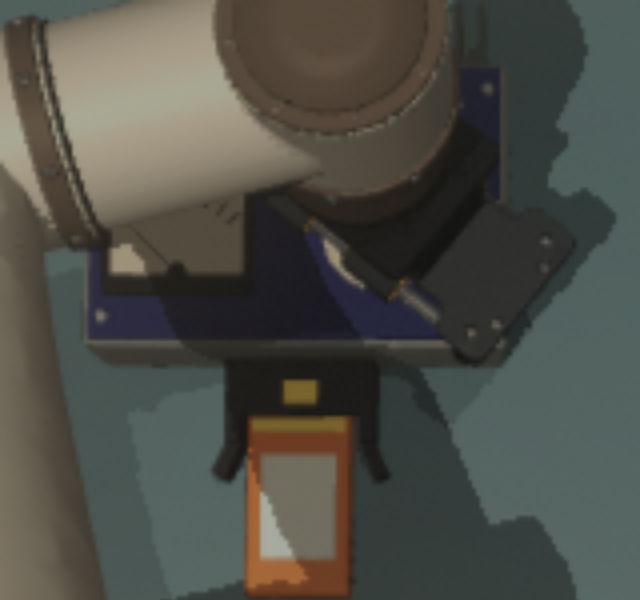

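The hand has turned 76° on the knob and the pack is still home (stripe at the hood edge, crop (300,423)). I'll add 2° of margin and hold.

```bash
python3 -m creep '[[-1,0,0,0,0,0,2],[-1,0,0,0,0,0,2],[-1,0,0,0,0,0,2],[-1,0,0,0,0,0,2],[-1,0,0,0,0,0,2],[-1,0,0,0,0,0,2],[-1,0,0,0,0,0,2],[-1,0,0,0,0,0,2]]' >/dev/null; python3 -m creep '[[-1,0,0,0,0,0,0],[-1,0,0,0,0,0,0],[-1,0,0,0,0,0,0],[-1,0,0,0,0,0,0],[-1,0,0,0,0,0,0],[-1,0,0,0,0,0,0],[-1,0,0,0,0,0,0],[-1,0,0,0,0,0,0]]'; python3 - <<'E'
from h import *
togo(.6562,.0170,.28,37.8); print(r.sense()["moment"])
for n in("side","top"):
    im,d=vision.capture(n);W=cloud(n,d); p=W[(W[...,2]>.105)&(W[...,2]<.127)&(abs(W[...,0]-.656)<.04)&(abs(W[...,1]-.017)<.04)]; print(n,len(p))
cv2.imwrite("pics/s7.png",cv2.resize(vision.capture("side")[0][200:300,200:340,::-1],None,fx=5,fy=5))
E
```

```text
time_s: 13.73
tcp_pos: [0.6569, 0.0159, 0.2799]
ee_rot: [[-0.762, 0.647, 0.002], [0.647, 0.762, -0.003], [-0.003, -0.001, -1.0]]
wrist_force: [3.6, -8.4, -2.4]
gripper_width: 0.159
gripper_force: 30.0
shift [ 1.3  0.4 -0.1] turn z -78.12 tilt [ 0.11 -0.17] F [ 3.6 -8.4 -2.4] grip 30.0 w 13.8 t 13.73 j [  15.   31.   -4.    0.  -55. -146.]
[-2.31867385 -1.19202014  0.21548123]
side 153
top 0
```

View pics/s7.png

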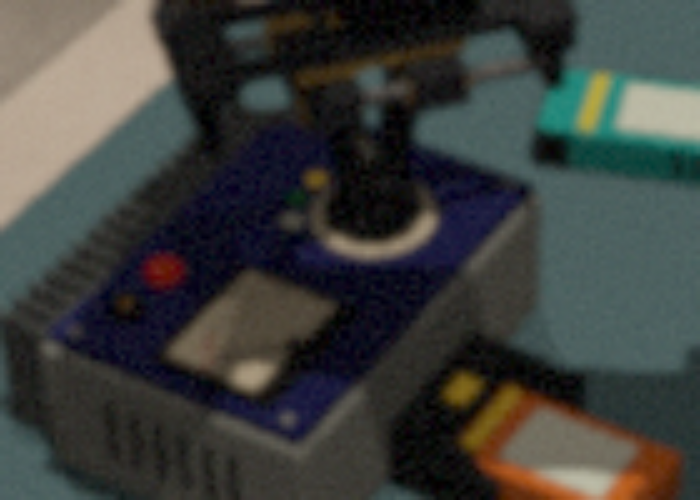

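The knob is held between the fingers at crop (375,170), and the 0.215 N m reaction matches the return spring. The pack is seated at crop (490,410). I'm handing in.

```bash
python3 -m creep '[[-1,0,0,0,0,0,0],[-1,0,0,0,0,0,0],[-1,0,0,0,0,0,0],[-1,0,0,0,0,0,0]]' >/dev/null; python3 -c "
from station import r
print(r.finish_job())"
```

```text
the job is handed in; nothing more can be done
None
```

I handed in the job at about 14 s: the pack measures fully home in the bay, and the gripper is holding the load switch about 78° (1.36 rad) clockwise from off, past the third click; no verdict was returned.

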